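Turn the medicine carousel to the eye drops and hold it

ROBOT

A 6-joint arm with a two-finger parallel gripper is mounted at the origin on a cart in front of the work surface, level with it; the furniture and walls round the work are solid. World frame = base frame: x ahead of the robot, y to its left, z up, the work surface at z = 0. Lengths are in m, angles in degrees, forces in N, time in s.
With the tool pointing down it reaches from about 0.25 to 0.725 m from the base axis. Payload 9.7 kg.
Tool frame: the origin (TCP) lies midway between the tips of the shut fingers; the grasp point (between the pads) lies 19 mm behind it (bot.hold_point_z is the distance from the TCP to the grasp point, in m); z points along the fingers, y is the line along which they close (so a half turn about z gives the same grasp; the last joint's range is limited). The gripper opens to 85 mm and grips with 20 to 120 N. Pads are 22 mm wide; open, the fingers measure 114 mm over their backs; the gripper's body (76 mm by 85 mm) begins 54 mm behind the grasp point. The pads swing forward as they close: fully open they stand 13 mm farther back than shut.
Start: joints at [-70.646, 4.979, 10.078, 95.1, 0, 90], TCP at [0.182, -0.519, 0.231] pointing down, gripper open.
Joint ranges: [-179.16, 179.16], [-48.56, 103.87], [-65.8, 70.77], [-126.05, 130.52], [-82.76, 87.17], [-180, 180]. Speed limits (degrees/s): [127.2, 127.2, 147.25, 180, 180, 180].

INTERFACE

Orientations are given as [roll, pitch, yaw] about the fixed x, y, z axes, in that order (R = Rz(yaw) Ry(pitch) Rx(roll)).
In Python, from workcell import bot gives the robot as it stands.
- The arm moves only by the tool play_rows, never from a script. Its argument "steps" is a list that holds one entry, the list of rows, each a list of 4 numbers: the shift along the tool's x, y, z in m, then the turn about the tool's z in rad. In form: [[[tx, ty, tz, yaw], ...]]. A call has exactly 5 rows; each row shifts and turns the commanded pose from where the row before left it, along the tool's axes as they then stand; what a row does not reach is not made up. A row lasts 1/12 s, in which the tool goes at most 41.7 mm and 7.16 degrees, less where a joint would pass 70% of its speed; a pose out of reach is approached as far as the arm can. A call is refused whole if a number of a shift passes 0.0417 or a number of a turn 0.125, either way. A call with a gripper value outside its range is refused whole. "gripper" is the finger opening in m, from 0 to 0.0854, set as the call begins (left out, the last holds). The fingers move at their own pace and stop on an object; "squeeze" is the grip in N (left out, the last holds). Time passes only in rows, so rows that do not move let the fingers close, or fill a call up. It gives the time, the measured TCP pose, the force, the opening and the grip force at its end, in the units of the state.
- bot.get_obs(): the state, without advancing time (a new reading comes with each control period).
- bot.camera(name): name is "scene" or "top" or "wrist"; returns a dict with "img" (420x560x3 uint8, blue, green, red), "vfov" (degrees; the focal length in pixels is half the picture's height over the tangent of half this angle, whatever the lens; pixels are square), "cx", "cy" (the principal point, pixels), "xyz" and "attitude" of the camera in the world. Camera axes: x right, y down, z forward; pixel columns grow to the right and rows downward; lengths in m; the calibration is good to about 2 mm. A picture is of the moment at which its call begins. There is no depth.
- bot.job_done(): hands the job in; it is judged then, once.
The state is a dict: "time": time; "q": joint angles; "qd": joint speeds; "joint_efforts": joint torques, N m; "ee_pos": TCP position; "tcp_rot": TCP orientation; "wrist_force": force on the tool from outside, world axes, zero at the start; "torque": the same for the moment, N m; "opening": finger opening in m; "grasp_force": force on a finger pad.
Only numpy, scipy, OpenCV 4.12 (cv2) and the standard library are available. Lean on these libraries where they do the work, as an engineer would, in place of code of your own. Each camera call takes 0.05 s, during which the arm holds its last target. There are 200 camera calls.

TASK

The medicine carousel is parked with its shutter closing the opening in the guard. Unlock it by pressing the release button on its console fully down and letting it spring back; then turn the carousel gently by the grab bar on top until the dropper bottle (white, with the long slender cap) stands squarely in the middle of the opening, and finish still gripping the bar, holding the carousel still so that the vet can take the bottle out. Every bottle stays upright in its cup, and the other things on the bench stay where they are.

Things in the scene. Friction and masses are not known exactly. Their poses are not given: they have to be found in the camera images.
- carousel: medicine carousel, fixed: grey round base 270 mm across, 32 mm high; a console runs out of its right (-y) side to 250 mm from the axis. Origin: underside, on the turntable's axis; x to the back (front is -x), z up. A clear guard (radius 123 mm, top at z = 0.100) with steel rim stands round the turntable, with one 84 mm wide opening, at the front
- turntable: turntable; origin on its axis at z = 0.034, z up, x to the back when parked; turns freely either way. Top face at z = 0.042; 6 places 60 degrees apart at radius 80 mm: 5 cups (53 mm inside, 10 mm walls) with loose bottles, order varies, and a white upright shutter, which is at its -x and starts in the opening. Locked there until the button is pressed; then stays unlocked, friction 0.06 N m, stays where left
- grab_bar (a point): straight white bar handle, 90 mm long, 16 mm wide, 16 mm high, rounded edges, on a 12 mm steel post in the turntable's axis; turns with it. Origin: centre of the bar, on the axis, 206 mm above the worktop; x along the bar (to front and back when parked), z up. The bottles below it reach up to z = 0.140
- release (a joint): travel of the release button (m): 0 = up, 0.006 = fully down; spring-loaded, fully down takes about 5 N (with the lock)
- release_top (a point): centre of the top face of the release button: round steel button 32 mm across on a grey collar (48 mm across, top at z = 0.044) on the console, its top 54 mm above the worktop when up; moves down as it is pressed
- opening (a point): the middle of the opening's place: the point 80 mm in front (-x of the carousel) of the axis, at the height of the cups' floor, where the middle of the bottle's foot belongs
- lock_pin (a joint): lock pin under the turntable (m): 0 = locked, about 0.005 = unlocked; the release button pushes it down and it stays down. A small steel tab in the console between button and guard moves with it: 5 mm proud when locked, flush when unlocked
- dropper_bottle: the bottle wanted: white dropper bottle, 44 mm across, 98 mm tall, with a long slender white cap; origin: centre of its foot, z up
- amber_bottle_1: brown glass bottle with wide cap, 46 mm across, 93 mm tall; origin: centre of its foot, z up
- amber_bottle_2: another brown glass bottle of the same kind; origin: centre of its foot, z up
- vial_large: squat injection vial, 33 mm across, 62 mm tall; origin: centre of its foot, z up
- vial_small: small injection vial, 26 mm across, 52 mm tall; origin: centre of its foot, z up
- kidney_dish: bystander to the left of the carousel: kidney dish 100x202x32 mm; origin: centre of its underside
- syringe_5: bystander in front of the carousel: syringe lying, 28x159x17 mm; origin: centre of its underside
- carton_calmex: bystander to the right behind the console: small carton 32x85x48 mm; origin: centre of its underside
- sample_cup_0: bystander to the right of the console: screw-cap sample cup, 60 mm across, 64 mm tall; origin: centre of its underside
- marker_green: bystander in front of the console: felt marker lying, 15x137x18 mm; origin: centre of its underside

How it is judged:
By the outcome, as a careful person would: the job done as asked, in the order asked, and still so for the second after the job is handed in, while the arm keeps its last pose, push and grip.
It also fails if it takes over 64 s, if anything falls off the work surface, if the arm or the gripper's body presses on something with over 40 N, if the wrist force passes 120 N, or if a joint passes its speed limit or range.

## Working session

There is one attempt and no reset: what is moved stays moved. The work goes in short steps, Python scripts to look and compute and a tool call to move; the robot and the scene stay as the last step left them, time stands still between calls to the robot, and variables do not carry over. Pictures are saved under pics/ and viewed, at most 10 in all, crops included, and the job is handed in when it is done.

Besides the shell and the picture viewer there is one more tool, called after ">>>" as name(argument=value, ...), one argument or row to a line, values as JSON. play_rows: Moves the arm, as the interface text tells. Its arguments: {"type":"object","properties":{"steps":{"type":"array","items":{"type":"array","items":{"type":"array","items":{"type":"number"}}}},"gripper":{"type":"number"},"squeeze":{"type":"number"}},"required":["steps"]}

```bash
mkdir -p pics; cat > h.py <<'E'
import numpy as np,cv2
from workcell import bot
from scipy.spatial.transform import Rotation as R
def cam(n):
    c=bot.camera(n); return c
def f(c): return 210/np.tan(np.radians(c["vfov"]/2))
def rot(c):
    a=np.array(c["attitude"]); return a if a.shape==(3,3) else R.from_euler('xyz',a,degrees=True).as_matrix()
def ray(c,u,v,z):
    d=rot(c)@np.array([(u-c["cx"])/f(c),(v-c["cy"])/f(c),1]); p=np.array(c["xyz"]); return p+d*(z-p[2])/d[2]
def proj(c,P):
    q=rot(c).T@(np.array(P)-np.array(c["xyz"])); return f(c)*q[:2]/q[2]+[c["cx"],c["cy"]]
E
python3 - <<'E'
from h import *
for n in("scene","top"):
    c=cam(n); cv2.imwrite(f"pics/{n}0.png",c["img"]); print(n,c["vfov"],c["cx"],c["cy"],c["xyz"],c["attitude"])
o=bot.get_obs();print(o["ee_pos"],o["tcp_rot"],o["wrist_force"],o["opening"],o["time"])
E
```

```text
scene 56.699250802895705 284.0891333175136 204.767859095556 [0.03706273 0.52499736 1.03459631] [-140.25972547    0.52654262 -129.067183  ]
top 46.826970059089604 274.80684091630604 215.83784964969976 [0.45056432 0.06141936 1.46237329] [-173.60275349   -0.57728823  -90.38989546]
[ 0.18223023 -0.51872726  0.23067241] [-1.79932977e+02 -1.49516162e-03  1.93541213e+01] [-0.29391516  0.66145279 -0.4846915 ] 0.08527534821372597 0.1
```

View pics/scene0.png

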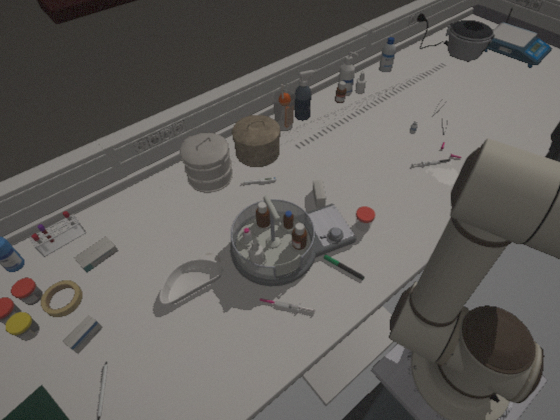

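View pics/top0.png

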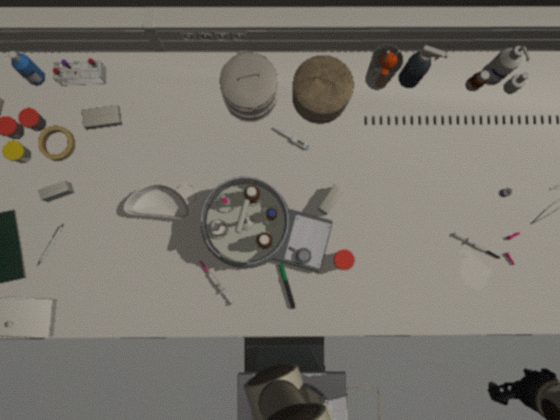

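The scene picture shows the carousel near (272,240) with the button near (335,233). In the top view the rim centre is near (245,222), the bar runs about (247,203)-(240,228), and the button is at (303,256). I'll zoom in on the top view next.

```bash
python3 - <<'E'
from h import *
c=cam("top"); s=cam("scene")
a=cv2.resize(c["img"][165:285,190:360],None,fx=4,fy=4,interpolation=cv2.INTER_CUBIC)
cv2.imwrite("pics/top1.png",a)
b=cv2.resize(s["img"][175:295,215:385],None,fx=4,fy=4,interpolation=cv2.INTER_CUBIC)
cv2.imwrite("pics/scene1.png",b)
E
```

```text
(no output)
```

View pics/top1.png

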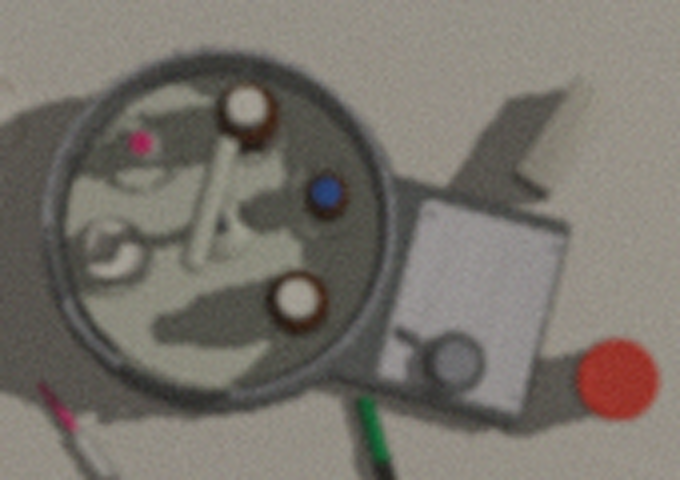

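View pics/scene1.png

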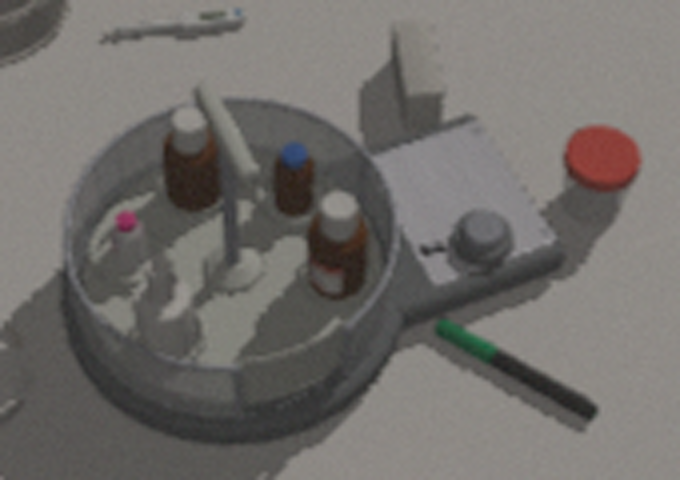

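The top crop shows the dropper (white, slender cap) front-left near (115,250) and the shutter at the front. The other places, going round, are a pink-capped vial (140,143), amber (248,110), a blue-capped vial (327,193) and amber (297,300). The button is at (455,360). The bar runs from (195,265) to (228,140), so the yaw is about -15°, and the dropper must turn +60° (CCW).

```bash
python3 - <<'E'
from h import *
c=cam("top"); s=cam("scene")
T=lambda u,v,z:ray(c,(u+.5)/4+190-.5,(v+.5)/4+165-.5,z)
S=lambda u,v,z:ray(s,(u+.5)/4+215-.5,(v+.5)/4+175-.5,z)
print("bar ends",T(195,265,.21),T(229,138,.21),"scene",S(202,90,.21),S(250,172,.21))
print("btn",T(455,357,.054),S(486,226,.054))
print("tab",T(407,336,.042))
# rim points outer at z=.1: left,right,top,bottom
pts=np.array([T(u,v,.1)[:2] for u,v in[(45,225),(397,225),(220,50),(225,410),(95,105),(345,110)]])
A=np.c_[2*pts,np.ones(len(pts))];x=np.linalg.lstsq(A,(pts**2).sum(1),rcond=None)[0];print("rim",x[:2],np.sqrt(x[2]+x[0]**2+x[1]**2))
print("dropper top ~",T(120,258,.13),"cup",T(115,250,.09)," amber",T(247,105,.135),T(297,298,.135),"console",T(568,228,.035),T(520,418,.035))
print("cup red top",T(618,379,.064),"marker",T(367,400,.015))
E
```

```text
bar ends [0.55227767 0.14239074 0.21      ] [0.63515741 0.12037466 0.21      ] scene [0.62958912 0.12225035 0.21      ] [0.55120788 0.14147264 0.21      ]
btn [ 0.49696375 -0.03590227  0.054     ] [ 0.49078747 -0.0392923   0.054     ]
tab [ 0.51290906 -0.00180099  0.042     ]
rim [0.58640381 0.13211858] 0.12532887307940083
dropper top ~ [0.56391538 0.19915312 0.13      ] cup [0.57303171 0.20686368 0.09      ]  amber [0.66922207 0.11144283 0.135     ] [0.53529105 0.07741194 0.135     ] console [ 0.59230709 -0.12220015  0.035     ] [ 0.45273707 -0.08423707  0.035     ]
cup red top [ 0.48009346 -0.15230519  0.064     ] marker [0.46682371 0.02721437 0.015     ]
```

>>> play_rows(
  steps=[
    [[0.0228, -0.0176, 0, 0], [0.0228, -0.0176, 0, 0], [0.0228, -0.0176, 0, 0], [0.0228, -0.0176, 0, 0], [0.0228, -0.0176, 0, 0]],
  ],
  gripper=0,
  squeeze=30,
)

```text
time: 0.72
ee_pos: [0.2611, -0.3969, 0.2312]
tcp_rot: [180.0, -0.0, 19.3]
wrist_force: [0.7, -0.1, 0.4]
opening: 0.0249
grasp_force: 0.0
```

>>> play_rows(
  steps=[
    [[0.0228, -0.0176, 0, 0], [0.0228, -0.0176, 0, 0], [0.0228, -0.0176, 0, 0], [0.0228, -0.0176, 0, 0], [0.0228, -0.0176, 0, 0]],
  ],
)

```text
time: 1.13
ee_pos: [0.3395, -0.276, 0.2314]
tcp_rot: [180.0, -0.0, 19.3]
wrist_force: [0.1, 0.0, -0.4]
opening: -0.0004
grasp_force: 0.0
```

>>> play_rows(
  steps=[
    [[0.0228, -0.0176, 0, 0], [0.0228, -0.0176, 0, 0], [0.0228, -0.0176, 0, 0], [0.0228, -0.0176, 0, 0], [0.0228, -0.0176, 0, 0]],
  ],
)

```text
time: 1.55
ee_pos: [0.418, -0.1551, 0.2314]
tcp_rot: [180.0, -0.0, 19.4]
wrist_force: [0.9, -0.2, -0.5]
opening: -0.0001
grasp_force: 0.0
```

>>> play_rows(
  steps=[
    [[0.0228, -0.0176, 0, 0], [0.0228, -0.0176, 0, 0], [0.0228, -0.0176, 0, 0], [0.0228, -0.0176, 0, 0], [0, 0, 0, 0]],
  ],
)

```text
time: 1.97
ee_pos: [0.482, -0.0566, 0.2307]
tcp_rot: [-179.9, -0.0, 19.5]
wrist_force: [0.4, 0.0, 0.4]
opening: 0.0004
grasp_force: 0.0
```

```bash
python3 - <<'E'
from h import *
c=cam("wrist"); cv2.imwrite("pics/w1.png",c["img"]); print(c["vfov"],c["cx"],c["cy"],c["xyz"],c["attitude"])
np.savez("w1.npz",**{k:c[k] for k in c})
print(bot.get_obs()["q"],proj(c,[.495,-.037,.054]),proj(c,[.591,.1316,.21]))
E
```

```text
64.18493050093693 283.7360744875643 210.97717556840175 [ 0.5593965  -0.02860675  0.37317114] [ 1.61197854e+02  6.22447584e-02 -7.04866834e+01]
[-6.88790154e+00 -3.95736835e+00  1.02685315e+00  9.50201943e+01
  9.65859950e-03  1.53569852e+02] [269.98083069 166.59277006] [ -83.92333407 -133.68076005]
```

View pics/w1.png

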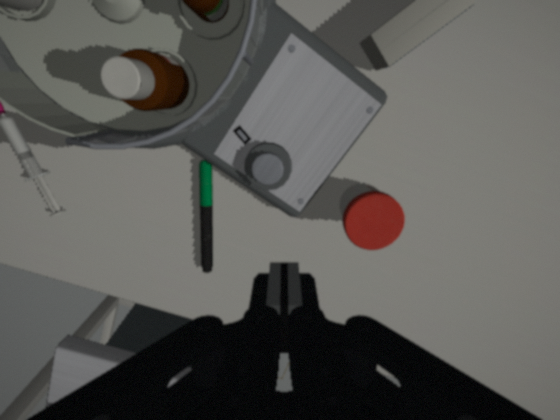

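The wrist view shows the button at (267,167), 3 px from its projection. So the button is at about (0.495,-0.036). Descending onto it.

>>> play_rows(
  steps=[
    [[0.004, -0.003, 0.03, 0], [0.004, -0.003, 0.03, 0], [0.004, -0.003, 0.03, 0], [0.004, -0.003, 0.03, 0], [0.004, -0.003, 0.03, 0]],
  ],
)

```text
time: 2.43
ee_pos: [0.4937, -0.0397, 0.0801]
tcp_rot: [180.0, -0.0, 19.3]
wrist_force: [0.9, 0.3, 0.4]
opening: -0.0003
grasp_force: 0.0
```

>>> play_rows(
  steps=[
    [[0, 0, 0.01, 0], [0, 0, 0.008, 0], [0, 0, 0, 0], [0, 0, 0, 0], [0, 0, 0, 0]],
  ],
)

```text
time: 2.85
ee_pos: [0.495, -0.0395, 0.0652]
tcp_rot: [179.9, -0.1, 19.3]
wrist_force: [-0.2, -0.5, -0.2]
opening: 0.0001
grasp_force: 0.0
```

>>> play_rows(
  steps=[
    [[0.001, -0.003, 0.004, 0], [0, 0, 0.004, 0], [0, 0, 0.003, 0], [0, 0, 0.002, 0], [0, 0, 0, 0]],
  ],
)

```text
time: 3.27
ee_pos: [0.4943, -0.0358, 0.0502]
tcp_rot: [180.0, -0.0, 19.4]
wrist_force: [0.5, 0.4, 1.8]
opening: 0.0
grasp_force: 1.2
```

>>> play_rows(
  steps=[
    [[0, 0, 0.001, 0], [0, 0, 0.001, 0], [0, 0, 0.001, 0], [0, 0, 0, 0], [0, 0, 0, 0]],
  ],
)

```text
time: 3.68
ee_pos: [0.4943, -0.0358, 0.048]
tcp_rot: [180.0, -0.1, 19.4]
wrist_force: [-0.3, 1.1, 7.9]
opening: 0.0002
grasp_force: 3.8
```

>>> play_rows(
  steps=[
    [[0, 0, 0.0007, 0], [0, 0, 0.0007, 0], [0, 0, 0, 0], [0, 0, 0, 0], [0, 0, 0, 0]],
  ],
)

```text
time: 4.1
ee_pos: [0.4944, -0.0359, 0.0478]
tcp_rot: [180.0, -0.1, 19.4]
wrist_force: [-4.3, 2.0, 18.1]
opening: -0.0002
grasp_force: 8.8
```

Fully down: the force is rising steeply with almost no travel. Lifting now.

>>> play_rows(
  steps=[
    [[0, 0, -0.004, 0], [0, 0, -0.006, 0], [0, 0, -0.03, 0], [0, 0, -0.035, 0], [0, 0, -0.035, 0]],
  ],
)

```text
time: 4.52
ee_pos: [0.4929, -0.036, 0.1564]
tcp_rot: [-180.0, 0.2, 19.3]
wrist_force: [1.3, 0.3, -0.1]
opening: 0.0005
grasp_force: 0.0
```

>>> play_rows(
  steps=[
    [[0, 0, -0.035, -0.12], [0, 0, -0.035, -0.12], [0, 0, -0.035, -0.12], [0, 0, -0.035, -0.12], [0, 0, 0, -0.12]],
  ],
  gripper=0.06,
)

```text
time: 4.93
ee_pos: [0.4947, -0.0361, 0.3024]
tcp_rot: [179.6, -0.2, 54.1]
wrist_force: [1.0, -0.8, 0.8]
opening: 0.0595
grasp_force: 0.0
```

>>> play_rows(
  steps=[
    [[0, 0, 0, -0.12], [0, 0, 0, -0.12], [0, 0, 0, -0.12], [0, 0, 0, -0.12], [0, 0, 0, -0.12]],
  ],
)

```text
time: 5.35
ee_pos: [0.4937, -0.036, 0.2955]
tcp_rot: [-179.9, 0.0, 88.4]
wrist_force: [-0.1, 0.2, 1.0]
opening: 0.0601
grasp_force: 0.0
```

>>> play_rows(
  steps=[
    [[0, 0, 0, -0.12], [0, 0, 0, -0.12], [0, 0, 0, -0.12], [0, 0, 0, -0.12], [0, 0, 0, -0.12]],
  ],
)

```text
time: 5.77
ee_pos: [0.4937, -0.0361, 0.2955]
tcp_rot: [-179.9, -0.0, 122.8]
wrist_force: [-0.5, -0.5, -0.5]
opening: 0.0601
grasp_force: 0.0
```

>>> play_rows(
  steps=[
    [[0, 0, 0, -0.12], [0, 0, 0, -0.12], [0, 0, 0, -0.12], [0, 0, 0, -0.12], [0, 0, 0, -0.12]],
  ],
)

```text
time: 6.18
ee_pos: [0.4937, -0.0361, 0.2955]
tcp_rot: [-180.0, -0.1, 157.2]
wrist_force: [-1.1, -0.3, 0.1]
opening: 0.0598
grasp_force: 0.0
```

```bash
python3 - <<'E'
from h import *
c=cam("wrist"); cv2.imwrite("pics/w2.png",c["img"]); np.savez("w2.npz",**{k:c[k] for k in c})
o=bot.get_obs();print(o["ee_pos"],o["tcp_rot"],o["q"],o["time"])
print([proj(c,p).round() for p in([.495,-.037,.054],[.591,.1316,.214],[.513,-.002,.042])])
E
```

```text
[ 0.49367653 -0.03602429  0.29553616] [-1.79959369e+02 -6.90171207e-02  1.57700750e+02] [-4.16369545e+00 -5.35637800e-01  1.16453298e+01  1.02259203e+02
 -1.71299968e-02  1.81355414e+01] 6.2333
[array([284., 175.]), array([545., 253.]), array([316., 175.])]
```

View pics/w2.png

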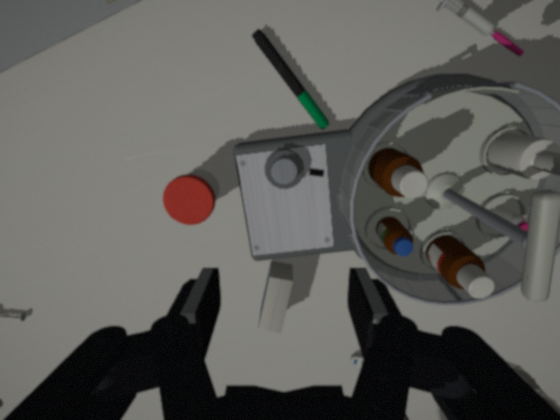

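The wrist view shows the tab at (317,172), now flat and dark. The bar's top runs (545,197)-(536,297), and the white dropper is near (515,150).

```bash
python3 - <<'E'
from h import *
c=dict(np.load("w2.npz"))
m=cv2.cvtColor(c["img"],cv2.COLOR_BGR2GRAY)[185:310,505:560]
_,b=cv2.threshold(m,0,255,cv2.THRESH_OTSU)
n,l,st,ce=cv2.connectedComponentsWithStats(b); i=1+np.argmax(st[1:,4]); print(st[i],ce[i])
p1=ray(c,545,196,.212);p2=ray(c,536,298,.212);print(p1,p2,(p1+p2)/2,np.linalg.norm(p1-p2),np.degrees(np.arctan2(*(p2-p1)[1::-1])))
ctr=np.array([.5905,.132,.2])
o=bot.get_obs();Rt=R.from_euler('xyz',o["tcp_rot"],degrees=True).as_matrix()
print(Rt.T@(ctr-o["ee_pos"]))
E
```

```text
[   0   11   55  114 3415] [35.43894583 78.28081991]
[0.54785744 0.13997983 0.212     ] [0.62960734 0.12049264 0.212     ] [0.58873239 0.13023623 0.212     ] 0.0840404463270015 -13.407706539331981
[-0.02594174  0.19226531  0.09536866]
```

>>> play_rows(
  steps=[
    [[-0.0026, 0.0192, 0, 0], [-0.0026, 0.0192, 0, 0], [-0.0026, 0.0192, 0, 0], [-0.0026, 0.0192, 0, 0], [-0.0026, 0.0192, 0, 0]],
  ],
)

```text
time: 6.65
ee_pos: [0.5438, 0.0479, 0.2956]
tcp_rot: [-180.0, -0.0, 156.7]
wrist_force: [0.0, -0.6, 0.2]
opening: 0.06
grasp_force: 0.0
```

>>> play_rows(
  steps=[
    [[-0.0026, 0.0192, 0, 0], [-0.0026, 0.0192, 0, 0], [-0.0026, 0.0192, 0, 0], [-0.0026, 0.0192, 0, 0], [-0.0026, 0.0187, 0, 0]],
  ],
)

```text
time: 7.07
ee_pos: [0.5934, 0.1307, 0.2954]
tcp_rot: [-179.9, -0.0, 156.7]
wrist_force: [0.3, 0.6, -0.0]
opening: 0.0597
grasp_force: 0.0
```

>>> play_rows(
  steps=[
    [[0, 0, 0.01, -0.07], [0, 0, 0.01, -0.075], [0, 0, 0, 0], [0, 0, 0, 0], [0, 0, 0, 0]],
  ],
)

```text
time: 7.48
ee_pos: [0.593, 0.1298, 0.2764]
tcp_rot: [-180.0, 0.0, 165.0]
wrist_force: [0.2, -0.2, -0.2]
opening: 0.0602
grasp_force: 0.0
```

```bash
python3 - <<'E'
from h import *
c=cam("wrist"); cv2.imwrite("pics/w3.png",c["img"]); np.savez("w3.npz",**{k:c[k] for k in c})
o=bot.get_obs();print(o["ee_pos"],o["tcp_rot"],o["q"],o["time"])
y=np.radians(-14.5);d=np.array([np.cos(y),np.sin(y),0])*.045;b=np.array([.590,.131,.212])
print([proj(c,p).round() for p in(b,b+d,b-d)])
E
```

```text
[0.59315287 0.12971033 0.27663074] [1.79988345e+02 3.29877245e-02 1.64989108e+02] [ 1.23374825e+01  1.45986929e+01  2.61657242e+01  1.01532376e+02
 -4.80211644e-03  2.73483692e+01] 7.5333
[array([284., 226.]), array([285., 285.]), array([284., 158.])]
```

View pics/w3.png

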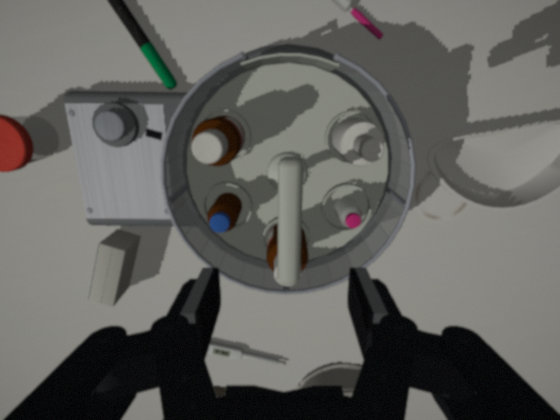

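The bar runs (289,153)-(288,286), parallel to the tool axis and about 2.5 mm towards +y. The dropper is at (355,140), front-left, so the +60° turn is confirmed.

>>> play_rows(
  steps=[
    [[0.0025, 0.002, 0.016, 0], [0, 0, 0.016, 0], [0, 0, 0.016, 0], [0, 0, 0.016, 0], [0, 0, 0.016, 0]],
  ],
)

```text
time: 7.95
ee_pos: [0.5914, 0.1323, 0.196]
tcp_rot: [180.0, 0.1, 165.0]
wrist_force: [-0.4, -0.1, 0.0]
opening: 0.0599
grasp_force: 0.0
```

>>> play_rows(
  steps=[
    [[0, 0, 0.006, 0], [0, 0, 0, 0], [0, 0, 0, 0], [0, 0, 0, 0], [0, 0, 0, 0]],
  ],
)

```text
time: 8.37
ee_pos: [0.5917, 0.1326, 0.1913]
tcp_rot: [180.0, 0.1, 165.1]
wrist_force: [-0.6, 0.8, -1.1]
opening: 0.06
grasp_force: 0.0
```

>>> play_rows(
  steps=[
    [[0, 0, 0, 0], [0, 0, 0, 0], [0, 0, 0, 0], [0, 0, 0, 0], [0, 0, 0, 0]],
  ],
  gripper=0.03,
  squeeze=25,
)

```text
time: 8.78
ee_pos: [0.5913, 0.1326, 0.19]
tcp_rot: [180.0, 0.0, 165.2]
wrist_force: [0.3, -0.3, 0.6]
opening: 0.03
grasp_force: 0.0
```

>>> play_rows(
  steps=[
    [[0, 0, 0, 0], [0, 0, 0, 0], [0, 0, 0, 0], [0, 0, 0, 0], [0, 0, 0, 0]],
  ],
  gripper=0.01,
)

```text
time: 9.2
ee_pos: [0.5916, 0.1338, 0.1901]
tcp_rot: [179.9, 0.0, 165.2]
wrist_force: [2.3, 7.1, 0.6]
opening: 0.0154
grasp_force: 26.9
```

>>> play_rows(
  steps=[
    [[0, 0.0012, 0, 0], [0, 0, 0, -0.01], [0, 0, 0, -0.02], [0, 0, 0, -0.03], [0, 0, 0, -0.03]],
  ],
)

```text
time: 9.62
ee_pos: [0.5916, 0.1338, 0.1901]
tcp_rot: [180.0, 0.0, 170.5]
wrist_force: [-0.6, 2.3, 1.8]
opening: 0.015
grasp_force: 27.1
```

>>> play_rows(
  steps=[
    [[0, 0, 0, -0.03], [0, 0, 0, -0.03], [0, 0, 0, -0.03], [0, 0, 0, -0.03], [0, 0, 0, -0.03]],
  ],
)

```text
time: 10.03
ee_pos: [0.5916, 0.1337, 0.1901]
tcp_rot: [180.0, 0.0, 179.1]
wrist_force: [-0.2, 1.8, 1.5]
opening: 0.0157
grasp_force: 27.2
```

```bash
python3 - <<'E'
from h import *
o=bot.get_obs();print(o["ee_pos"],o["tcp_rot"],o["wrist_force"],o["torque"],o["opening"],o["q"])
E
```

```text
[0.5915959  0.13374679 0.19006123] [1.79984610e+02 1.32917194e-02 1.79073337e+02] [-0.19108243  1.83109765  1.47585393] [ 0.17230822  0.02931419 -0.10300019] 0.0156609955529455 [1.27336043e+01 1.21800489e+01 1.35748772e+01 9.13782779e+01
 1.18159120e-02 1.36602674e+01]
```

>>> play_rows(
  steps=[
    [[0, 0, 0, -0.03], [0, 0, 0, -0.03], [0, 0, 0, -0.03], [0, 0, 0, -0.03], [0, 0, 0, -0.03]],
  ],
)

```text
time: 10.45
ee_pos: [0.5916, 0.1337, 0.1901]
tcp_rot: [180.0, 0.0, -172.3]
wrist_force: [0.3, 1.3, 1.9]
opening: 0.0157
grasp_force: 27.1
```

>>> play_rows(
  steps=[
    [[0, 0, 0, -0.03], [0, 0, 0, -0.03], [0, 0, 0, -0.03], [0, 0, 0, -0.03], [0, 0, 0, -0.03]],
  ],
)

```text
time: 10.87
ee_pos: [0.5916, 0.1336, 0.1901]
tcp_rot: [-180.0, 0.0, -163.7]
wrist_force: [-0.0, 0.6, 1.6]
opening: 0.0155
grasp_force: 27.2
```

>>> play_rows(
  steps=[
    [[0, 0, 0, -0.03], [0, 0, 0, -0.03], [0, 0, 0, -0.03], [0, 0, 0, -0.03], [0, 0, 0, -0.03]],
  ],
)

```text
time: 11.28
ee_pos: [0.5917, 0.1335, 0.1901]
tcp_rot: [-180.0, 0.0, -155.2]
wrist_force: [0.8, 0.6, 1.5]
opening: 0.0157
grasp_force: 27.2
```

>>> play_rows(
  steps=[
    [[0, 0, 0, -0.03], [0, 0, 0, -0.03], [0, 0, 0, -0.03], [0, 0, 0, -0.03], [0, 0, 0, -0.03]],
  ],
)

```text
time: 11.7
ee_pos: [0.5917, 0.1335, 0.1901]
tcp_rot: [-180.0, 0.0, -146.6]
wrist_force: [0.5, -0.5, 2.1]
opening: 0.0154
grasp_force: 27.1
```

>>> play_rows(
  steps=[
    [[0, 0, 0, -0.03], [0, 0, 0, -0.03], [0, 0, 0, -0.03], [0, 0, 0, -0.03], [0, 0, 0, -0.03]],
  ],
)

```text
time: 12.12
ee_pos: [0.5918, 0.1334, 0.1901]
tcp_rot: [-180.0, 0.0, -138.0]
wrist_force: [0.3, -0.5, 2.1]
opening: 0.0152
grasp_force: 27.1
```

>>> play_rows(
  steps=[
    [[0, 0, 0, -0.025], [0, 0, 0, -0.02], [0, 0, 0, -0.01], [0, 0, 0, -0.002], [0, 0, 0, 0]],
  ],
)

```text
time: 12.53
ee_pos: [0.5917, 0.1334, 0.1901]
tcp_rot: [-180.0, 0.0, -134.9]
wrist_force: [1.9, -2.2, 2.9]
opening: 0.0154
grasp_force: 27.2
```

>>> play_rows(
  steps=[
    [[0, 0, 0, 0], [0, 0, 0, 0], [0, 0, 0, 0], [0, 0, 0, 0], [0, 0, 0, 0]],
  ],
)

```text
time: 12.95
ee_pos: [0.5918, 0.1334, 0.19]
tcp_rot: [-180.0, 0.0, -134.9]
wrist_force: [2.6, -5.6, 5.0]
opening: 0.0157
grasp_force: 27.3
```

```bash
python3 - <<'E'
from h import *
c=cam("wrist"); t=cam("top"); s=cam("scene")
np.savez("w4.npz",**{k:c[k] for k in c})
a=cv2.resize(s["img"][175:295,215:385],None,fx=4,fy=4,interpolation=cv2.INTER_CUBIC)[:420]
cv2.imwrite("pics/fin.png",cv2.resize(np.hstack([c["img"],a]),(800,271),interpolation=cv2.INTER_AREA))
cv2.imwrite("pics/w4.png",c["img"])
o=bot.get_obs();print(o["ee_pos"],o["tcp_rot"],o["wrist_force"],o["torque"],o["time"])
for y in(-14.5,):
  A=np.array([.591,.1325]);d=-np.array([np.cos(np.radians(y)),np.sin(np.radians(y))])
  for r,z in((.08,.052),(.08,.14),(.123,.1)): print(proj(c,[*(A+r*d),z]).round(1))
E
```

```text
[0.59173912 0.13346072 0.19007124] [-1.79961433e+02  2.32984044e-03 -1.34856172e+02] [ 2.06122553 -5.4307326   4.33530049] [-0.96485762 -0.51212913  0.02750909] 13.1
[365.5 149.9]
[400.2 172.5]
[439.2 128.3]
```

View pics/w4.png

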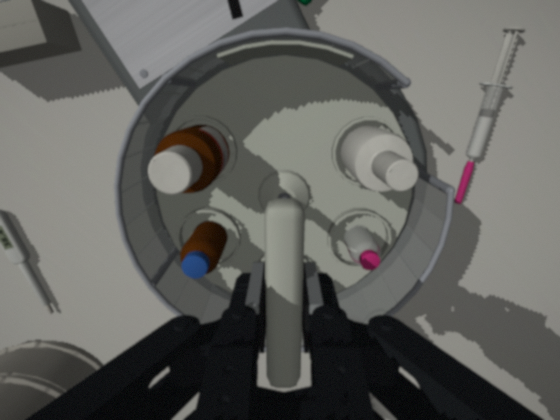

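View pics/fin.png

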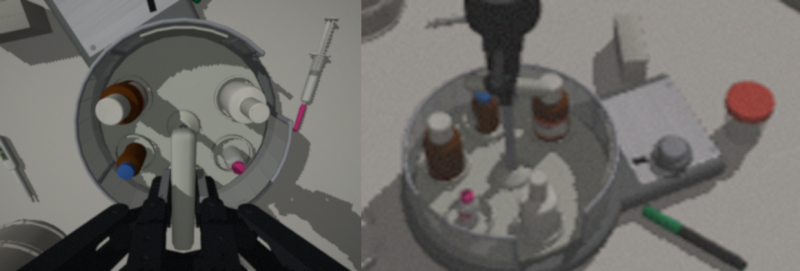

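The wrist view shows the dropper at the opening: cup centre (368,152), cap (402,173), and opening ends (409,82) and (452,190). All bottles are upright. I'll check the angle and the force drift.

```bash
python3 - <<'E'
from h import *
c=dict(np.load("w4.npz")); A=np.array([.591,.1325])
ang=lambda p:np.degrees(np.arctan2(*(p[:2]-A)[::-1]))
a,b=ray(c,409,82,.1),ray(c,452,190,.1); m=(a+b)/2
print("ends",a,b,np.linalg.norm(a-b),"r",np.linalg.norm(a[:2]-A),np.linalg.norm(b[:2]-A),"mid ang",(ang(a)+ang(b))/2%360,ang(m)%360)
for u,v,z in((368,152,.043),(402,173,.14)): p=ray(c,u,v,z);print(p,ang(p)%360,np.linalg.norm(p[:2]-A))
E
```

```text
ends [0.46828359 0.12568064 0.1       ] [0.49131732 0.20494719 0.1       ] 0.08254537271978826 r 0.12290574466052104 0.12322837285380071 mid ang 343.5859134475428 163.5591784897244
[0.5125789  0.15791279 0.043     ] 162.04479725982893 0.08243590928421397
[0.51297757 0.15349817 0.14      ] 164.93690186280833 0.0807986556153263
```

>>> play_rows(
  steps=[
    [[0, 0, 0, 0], [0, 0, 0, 0], [0, 0, 0, 0], [0, 0, 0, 0], [0, 0, 0, 0]],
  ],
)

```text
time: 13.52
ee_pos: [0.5918, 0.1334, 0.1901]
tcp_rot: [-180.0, 0.0, -134.9]
wrist_force: [2.1, -5.2, 3.8]
opening: 0.0157
grasp_force: 27.3
```

The opening's middle is at 163.6° and the bottle at about 163.5°. The tool has turned 59.9° from park, and the forces are small and steady. Handing in.

```bash
python3 -c "
from workcell import bot
print(bot.job_done())"
```

```text
the job is handed in; nothing more can be done
None
```

The job is handed in: I pressed the release button fully down and let it spring back, then turned the carousel 60° by the bar; the dropper bottle stands in the middle of the opening to within about 1.5° by the camera, with the bar still gripped and held still.

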